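# Load the pipe dryer and set its timer

## Robot

A 7-joint arm with a two-finger parallel gripper is mounted at the origin on the work surface. World frame = base frame: x ahead of the robot, y to its left, z up, the work surface at z = 0. Lengths are in m, angles in rad, forces in N, time in s.
With the tool pointing down it reaches from about 0.4 to 0.85 m from the base axis. Payload 10.4 kg.
Tool frame: the origin (TCP) lies at the very end of the fingers, on their centre line; the grasp point (between the pads) lies 19 mm behind it; z points along the fingers, x is the direction in which the jaws open and shut, and the axes are right-handed (so a half turn about z gives the same grasp; the last joint's range is limited). The gripper opens to 87 mm and grips with 3 to 60 N. Pads are 19 mm wide; open, the fingers measure 117 mm over their backs; the gripper's body (75 mm by 190 mm) begins 51 mm behind the grasp point.
Start: joints at [-1.29, 0.332, -0.065, 1.46, 0.022, 1.35, -0.088], TCP at [0.187, 0.596, 0.223] pointing down, gripper open.
Joint ranges: [-2.6, 2.6], [-0.5, 2.12], [-1.47, 1.34], [0.16, 2.42], [-1.27, 4.41], [0.06, 2.06], [-2.6, 2.6]. Speed limits (rad/s): [2.22, 2.22, 2.79, 2.79, 3.14, 3.14, 3.14].

## Interface

Orientations are given as a unit quaternion [x, y, z, w].
In Python, from bench import r gives the robot as it stands. The module is installed in compiled form; this text tells all that it offers.
- The arm moves only by the tool carry_out, never from a script. Its argument "commands" is a list that holds one entry, the list of rows, each a list of 7 numbers: the closure in counts, from 0 (fully open) to 255 (shut), then the shift along the tool's x, y, z in units of 25 mm (1.0 is 25 mm), then the turn, a rotation vector about the tool's x, y, z in units of 5 degrees (1.0 is 5 degrees). A call has 1 to 12 rows; each row is the pose to reach, as a shift and turn from the pose measured when the call began, along the tool's axes at that moment; what a row does not reach only later rows make up. A row lasts 1/8 s, in which the tool goes at most 62.5 mm and 10.7 degrees, less where a joint would pass 70% of its speed; a pose out of reach is approached as far as the arm can. A call with a gripper value outside its range is refused whole. The fingers move at their own pace and stop on an object; "grip_force" is the grip in N (left out, the last holds). Time passes only in rows, so rows that repeat a pose let the fingers close. It gives the time, the measured TCP pose, the force and the opening at its end, in the units of the state.
- r.read_state(): the state, without advancing time (a new reading comes with each control period).
- r.camera(name): name is "side" or "top" or "wrist"; returns the picture (420x560x3 uint8, blue, green, red); there is no depth.
- r.camera_info(name): a dict with "fx", "fy", "cx", "cy" (pixels), "origin" and "rotation" of the camera in the world. Camera axes: x right, y down, z forward; pixel columns grow to the right and rows downward; lengths in m; the calibration is good to about 2 mm. A picture is of the moment at which its call begins: read the wrist's pose just before it. camera_info takes no time and is no camera call; for the wrist camera it gives the pose at the moment of the call.
- r.close_job(): hands the job in, once; it reports no verdict.
The state is a dict: "time": time; "joint_positions": joint angles; "joint_vel": joint speeds; "joint_torque": joint torques, N m; "ee_pos": TCP position; "eef_rot": TCP orientation; "ft_force": force on the tool from outside, world axes, zero at the start; "torque": the same for the moment, N m; "width": finger opening in m.
Only numpy, scipy, OpenCV 4.12 (cv2) and the standard library are available. Lean on these libraries where they do the work, as an engineer would, in place of code of your own. Each camera call takes 0.05 s, during which the arm holds its last target.

## Task

Pull the square-flanged pipe out of the lower blue bin and lay it flat and fully down in the cradle of the grey dryer, blue flange at the blue end block; lower it gently in your grip, do not drop it, and let go. Then turn the dryer's black timer dial so that the white line on it points at the orange mark on the scale. Leave the carton and the jar where they are.

Things in the scene. Friction and masses are not known exactly. Their poses are not given: they have to be found in the camera images.
- pipe: Metal pipe 170 mm long, 0.35 kg: tube 30 mm in diameter, a square flange 48 x 48 x 10 mm at each end, one blue, one metal. Origin: its middle, on the axis; y runs to the blue end. At first it lies flat in the lower bin, axis 28 mm above the table, the blue end 70 to 78 mm out of the mouth, the middle covered: it can only be taken near the blue end there. On the table its axis is 24 mm high.
- pipe_blue (a point): centre of the outer face of the pipe's blue flange, on the pipe's axis
- pipe_plain (a point): centre of the outer face of the pipe's metal flange, on the pipe's axis
- bins: Two stacked blue bins, fixed. Origin: table height, middle of the lower bin's mouth; y points straight out of the mouth. Lower bin 126 mm wide (x), 190 mm deep (to -y), walls and floor 4 mm, roofed by the upper bin's floor, whose top is 76 mm above the table; the upper bin's walls stand 55 mm back from the mouth and reach 161 mm.
- dryer: Grey warm-air dryer, fixed: 250 mm (x) by 270 mm (y), flat deck 50 mm above the table. Origin: middle of its underside. On the deck: the cradle, along x at y = -62 mm (blue end block at +x, grey at -x), and the timer dial at x = -20, y = +68 mm.
- cradle_blue (a point): where the centre of the blue flange's outer face must be: 7 mm from the face of the blue end block, 24 mm above the deck
- cradle_plain (a point): The same point for the metal flange, at the grey end block. The cradle is a channel, floor = deck: 184 mm between end blocks 60 mm high and 14 mm thick, 60 mm between steel side walls 52 mm high and 6 mm thick, which run 62 mm inwards from each end block; the middle 60 mm has no side walls, so fingers fit only there.
- dial (a joint): Timer dial angle, rad: 0 with the white line towards the dryer's -x, growing clockwise seen from above, 0 to 4.7; it stays where left. A black disc 72 mm in diameter with a bar grip across it, 70 mm long, 16 mm wide, from 64 to 96 mm above the table; a white line on the bar's top runs from the middle to one end, the pointer.
- dial_center (a point): point on the dial's vertical axis, in the bar grip, 80 mm above the table
- pointer (a point): middle of the bar's pointing end (white line end), 36 mm from the dial's axis, 86 mm above the table
- mark_point (a point): point on the white scale plate, 36 mm from the dial's axis, at the angle of the orange mark (a radial strip 20 x 8 mm, 40 to 60 mm from the axis). The pointer must stand above this point.
- carton: bystander: closed cardboard carton, 90 x 120 x 60 mm; origin middle of its underside
- jar: bystander: jar with yellow cap, 60 mm in diameter, 90 mm high; origin middle of its underside

How it is judged:
On the way, in this order (a step that is already met when the one before it is completed fails the run):
1. the pipe lies in the cradle, blue end at the blue block, let go (distance between pipe_blue and cradle_blue below 0.016 m and distance between pipe_plain and cradle_plain below 0.016 m and linear speed of pipe below 0.02 m/s and contact force between the fingers and pipe below 0.1 N), for 0.2 s.
2. the dial's pointer stands at the orange mark (horizontal distance between pointer and mark_point below 0.0045 m and velocity of joint dial between -0.05 and 0.05 rad/s), for 0.2 s.
At the end, for the whole second after the job is handed in: The pipe lies at rest, let go, on the cradle's floor between its walls, each flange centre within 16 mm of its place (blue at the blue block); the dial is at rest with its pointer within 4.5 mm (about 7 degrees) of the orange mark's line; carton and jar are within 30 mm of where they began (all of step 1 and all of step 2 and distance of each of carton, jar from where it was at the start of the episode below 0.03 m); the robot touches nothing.
It fails at once if the pipe is dropped or thrown into the cradle (faster than 0.5 m/s within 60 mm of its place) (distance between pipe_blue and cradle_blue below 0.06 m and distance between pipe_plain and cradle_plain below 0.06 m and linear speed of pipe above 0.5 m/s).
It fails at once if the carton or jar is moved by more than 30 mm (distance of any of carton, jar from where it was at the start of the episode above 0.03 m).
It also fails if it takes over 72 s, if anything falls off the work surface, if the arm or the gripper's body presses on something with over 40 N, if the wrist force passes 120 N, or if a joint passes its speed limit or range.

## Working session

There is one attempt and no reset: what is moved stays moved. The work goes in short steps, Python scripts to look and compute and a tool call to move; the robot and the scene stay as the last step left them, time stands still between calls to the robot, and variables do not carry over. Pictures are saved under pics/ and viewed, and the job is handed in when it is done.

Besides the shell and the picture viewer there is one more tool, called after "Call:" as name(argument=value, ...) on one line, values as JSON. carry_out: Moves the arm, as the interface text tells. Its arguments: {"type":"object","properties":{"commands":{"type":"array"},"grip_force":{"type":"number"}},"required":["commands"]}

```bash
mkdir -p pics
python3 - <<'E'
from bench import r
import cv2
s=r.read_state()
for k,v in s.items(): print(k,v)
for n in ["side","top","wrist"]:
    print(n,r.camera_info(n)); cv2.imwrite(f"pics/{n}0.png",r.camera(n))
E
```

```text
time 0.0
joint_positions [-1.28960767  0.33284876 -0.06468248  1.46095172  0.02162159  1.34988509
 -0.08848898]
joint_vel [ 2.14158892e-03  5.95445838e-04  1.56983320e-05  3.83896785e-04
  6.63273510e-04  8.41321923e-05 -9.02618227e-04]
joint_torque [ 2.10778616e-06 -6.23245025e+01  2.44998594e-02 -3.89898920e+01
 -6.14348240e-02  3.96167336e-02  1.55634057e-04]
ee_pos [0.18686816 0.59600567 0.22176336]
eef_rot [ 8.05952046e-01  5.91980414e-01 -5.34483622e-04  4.49651696e-04]
ft_force [-0.15771848 -0.5022486  -0.70949336]
torque [0.00613307 0.08439766 0.01106635]
width 0.08692330073835824
side {'fx': 390.83018805986603, 'fy': 390.83018805986603, 'cx': 273.82332297900416, 'cy': 207.54669284965334, 'origin': array([0.594955  , 0.72525842, 0.57165166]), 'rotation': array([-0.01857658,  0.88116279, -0.47235789,  0.0092228 ])}
top {'fx': 505.1934341096729, 'fy': 505.1934341096729, 'cx': 283.8484259548514, 'cy': 198.2649313627593, 'origin': array([0.50572018, 0.01921435, 1.14555542]), 'rotation': array([ 0.71235638, -0.69989959,  0.03489849, -0.03835423])}
wrist {'fx': 330.18264116108287, 'fy': 330.18264116108287, 'cx': 278.76661289403233, 'cy': 204.12001371460647, 'origin': array([0.12172837, 0.61726122, 0.38416298]), 'rotation': array([0.79980015, 0.58680745, 0.07432716, 0.10223607])}
```

View pics/side0.png

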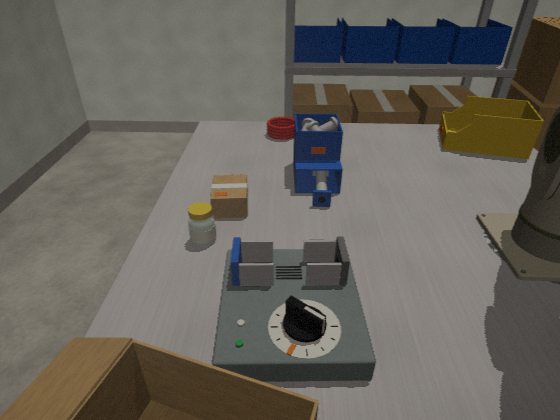

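View pics/top0.png

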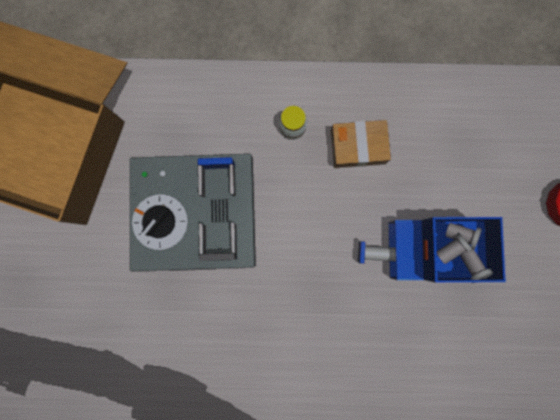

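View pics/wrist0.png

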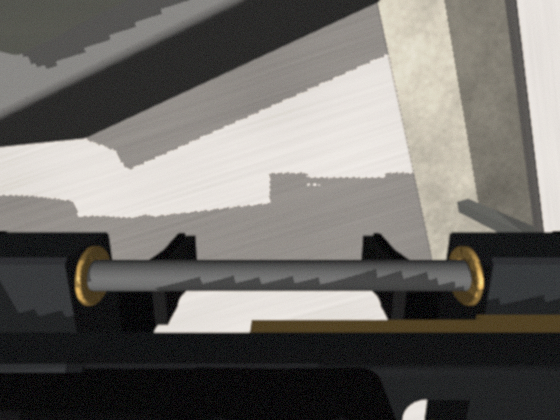

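The side view shows the bins with the blue flange at about (321,197) and the dryer with its dial at about (303,325) and orange mark at (292,349). The top view shows the blue flange at about (362,252), the cradle at about x 200–233, and the dial at (160,222). The carton, jar and pipe all lie clear of the dryer. The wrist view shows only the fingers and the table.

```bash
cat > h.py <<'E'
import numpy as np, cv2
from scipy.spatial.transform import Rotation as R
def ray(ci,p):
    d=np.array([(p[0]-ci['cx'])/ci['fx'],(p[1]-ci['cy'])/ci['fy'],1.0])
    return np.array(ci['origin']),R.from_quat(ci['rotation']).apply(d)
def onz(ci,p,z):
    o,d=ray(ci,p); return o+d*(z-o[2])/d[2]
def proj(ci,P):
    c=R.from_quat(ci['rotation']).inv().apply(np.atleast_2d(P)-ci['origin'])
    return np.c_[c[:,0]/c[:,2]*ci['fx']+ci['cx'],c[:,1]/c[:,2]*ci['fy']+ci['cy']]
def tri(obs):
    A=np.zeros((3,3));b=np.zeros(3);L=[]
    for ci,p in obs:
        o,d=ray(ci,p);d=d/np.linalg.norm(d);M=np.eye(3)-np.outer(d,d);A+=M;b+=M@o;L.append((o,M))
    x=np.linalg.solve(A,b); return x,[np.linalg.norm(M@(x-o)) for o,M in L]
def toolmove(s,target,Rt):
    """shift (units 25mm) and rotvec (units 5deg) in tool axes"""
    R0=R.from_quat(s['eef_rot']); 
    return R0.inv().apply(np.array(target)-s['ee_pos'])/0.025, np.degrees((R0.inv()*Rt).as_rotvec())/5
E
python3 - <<'E'
import cv2,numpy as np
a=cv2.imread('pics/top0.png');b=cv2.imread('pics/side0.png')
cv2.imwrite('pics/t_dry.png',cv2.resize(a[140:280,120:260],None,fx=4,fy=4,interpolation=cv2.INTER_CUBIC))
cv2.imwrite('pics/t_bin.png',cv2.resize(a[200:300,340:520],None,fx=4,fy=4,interpolation=cv2.INTER_CUBIC))
cv2.imwrite('pics/s_dry.png',cv2.resize(b[230:380,205:380],None,fx=4,fy=4,interpolation=cv2.INTER_CUBIC))
cv2.imwrite('pics/s_bin.png',cv2.resize(b[105:215,270:370],None,fx=5,fy=5,interpolation=cv2.INTER_CUBIC))
E
```

```text
(no output)
```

View pics/t_dry.png

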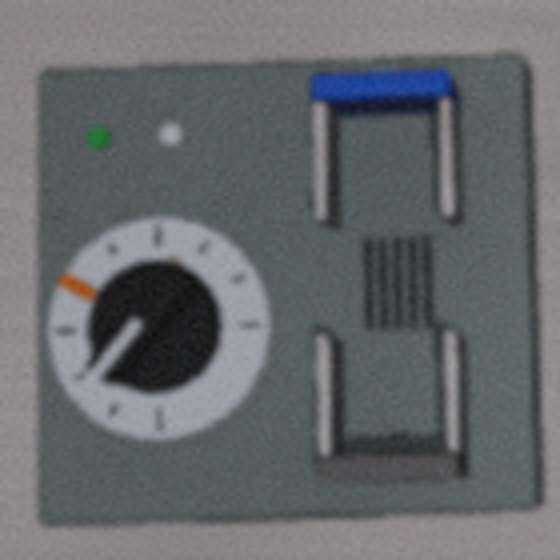

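View pics/t_bin.png

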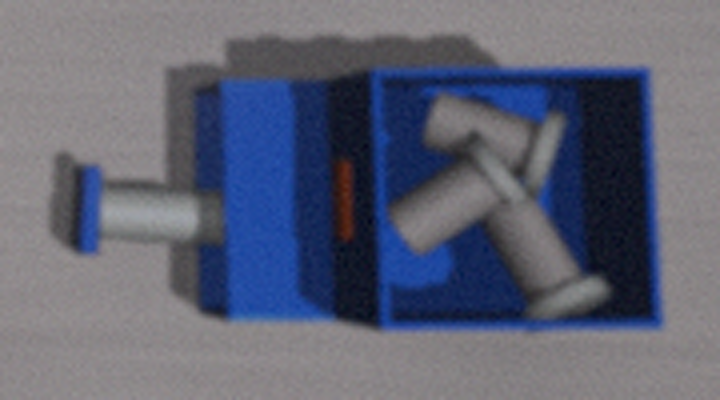

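View pics/s_dry.png

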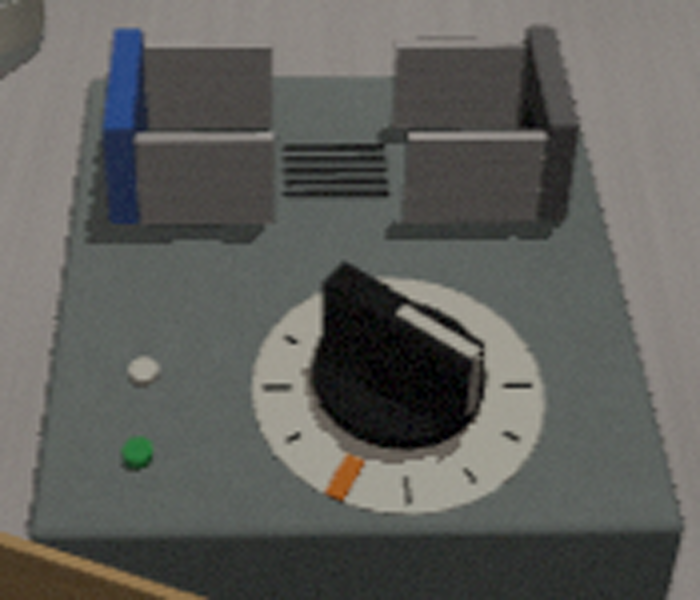

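View pics/s_bin.png

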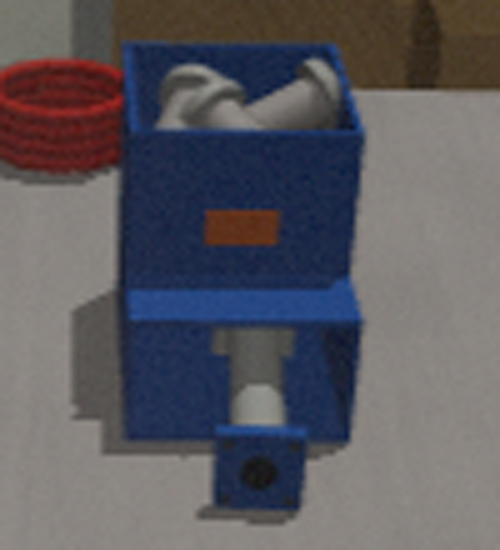

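Run:
```python
from bench import r
from h import *
T=r.camera_info('top');S=r.camera_info('side')
t=cv2.imread('pics/top0.png');s=cv2.imread('pics/side0.png')
ct=lambda x,y,ox,oy,f=4:((x+.5)/f-.5+ox,(y+.5)/f-.5+oy)
# pipe blue outer face
tb=lambda x,y:ct(x,y,340,200); sb=lambda x,y:ct(x,y,270,105,5)
td=lambda x,y:ct(x,y,120,140); sd=lambda x,y:ct(x,y,205,230)
def P(n,v): print(n,np.round(v,4))
# flange top edge corners of outer face: top img (81,167),(81,250); side (216,430),(304,432)
P('flange cornerA(+x)',tri([(T,tb(81,167)),(S,sb(216,430))])[0])
P('flange cornerB(-x)',tri([(T,tb(81,250)),(S,sb(304,432))])[0])
P('flange top A @52',onz(T,tb(81,167),.052)); P('B',onz(T,tb(81,250),.052))
P('tubeA',onz(T,tb(130,212),.043));P('tubeB',onz(T,tb(195,214),.043))
# bin roof front edge z .076
P('binA',onz(T,tb(222,80),.076));P('binB',onz(T,tb(226,318),.076))
P('binA tri',tri([(T,tb(222,80)),(S,sb(128,320))]));
P('binB tri',tri([(T,tb(226,318)),(S,sb(357,320))]))
# cradle
for n,p in dict(blueOutL=(312,73),blueOutR=(450,70)).items(): P(n,onz(T,td(*p),.11))
P('blue top tri outL',tri([(T,td(312,73)),(S,sd(105,127))])[0])
P('blue outR',tri([(T,td(450,70)),(S,sd(117,32))])[0])
P('grey outR',tri([(T,td(462,478)),(S,sd(550,30))])[0])
P('grey outL',tri([(T,td(316,478)),(S,sd(577,125))])[0])
for n,p in dict(nearBlueL=(325,100),wallendBL=(325,222),wallendBR=(449,220),wallGL=(322,335),wallGR=(450,333)).items(): P(n,onz(T,td(*p),.102))
# dial plate ellipse
hsv=cv2.cvtColor(t,cv2.COLOR_BGR2HSV)
m=cv2.inRange(hsv,(5,150,90),(20,255,255));n,l,st,c=cv2.connectedComponentsWithStats(m)
for i in range(1,n):
  if st[i,4]>6: print('orange top',st[i],c[i])
hs=cv2.cvtColor(s,cv2.COLOR_BGR2HSV)
m=cv2.inRange(hs,(5,150,90),(20,255,255));n,l,st,c=cv2.connectedComponentsWithStats(m)
for i in range(1,n):
  if 6<st[i,4]<900: print('orange side',st[i],c[i])
P('plate c',onz(T,td(160,328),.052));P('orange',onz(T,td(78,289),.052))
P('plate tri',tri([(T,td(160,328)),(S,sd(399,396))]))
P('ptr tip',onz(T,td(93,375),.096));P('line in',onz(T,td(138,323),.096))
P('ptr tri',tri([(T,td(93,375)),(S,sd(478,350))]))
```

```text
flange cornerA(+x) [ 0.5293 -0.1401  0.0512]
flange cornerB(-x) [ 0.4845 -0.1402  0.0511]
flange top A @52 [ 0.5288 -0.14    0.052 ]
B [ 0.4844 -0.1401  0.052 ]
tubeA [ 0.5052 -0.1679  0.043 ]
tubeB [ 0.5047 -0.2031  0.043 ]
binA [ 0.5756 -0.2109  0.076 ]
binB [ 0.451  -0.2124  0.076 ]Traceback (most recent call last):
  File "<stdin>", line 17, in <module>
  File "<stdin>", line 9, in P
    return _wrapfunc(a, 'round', decimals=decimals, out=out)
    return _wrapit(obj, method, *args, **kwds)
    conv = _array_converter(obj)
ValueError: setting an array element with a sequence. The requested array has an inhomogeneous shape after 1 dimensions. The detected shape was (2,) + inhomogeneous part.
```

Run:
```python
from bench import r
from h import *
T=r.camera_info('top');S=r.camera_info('side')
t=cv2.imread('pics/top0.png');s=cv2.imread('pics/side0.png')
ct=lambda x,y,ox,oy,f=4:((x+.5)/f-.5+ox,(y+.5)/f-.5+oy)
tb=lambda x,y:ct(x,y,340,200); sb=lambda x,y:ct(x,y,270,105,5)
td=lambda x,y:ct(x,y,120,140); sd=lambda x,y:ct(x,y,205,230)
def P(n,v): print(n,np.round(v,4))
P('binA tri',tri([(T,tb(222,80)),(S,sb(128,320))])[0]);
P('binB tri',tri([(T,tb(226,318)),(S,sb(357,320))])[0])
for n,p in dict(blueOutL=(312,73),blueOutR=(450,70)).items(): P(n,onz(T,td(*p),.11))
P('blue top tri outL',tri([(T,td(312,73)),(S,sd(105,127))])[0])
P('blue outR',tri([(T,td(450,70)),(S,sd(117,32))])[0])
P('grey outR',tri([(T,td(462,478)),(S,sd(550,30))])[0])
P('grey outL',tri([(T,td(316,478)),(S,sd(577,125))])[0])
for n,p in dict(wallendBL=(325,222),wallendBR=(449,220),wallGL=(322,335),wallGR=(450,333)).items(): P(n,onz(T,td(*p),.102))
for nm,im,lo,hi in [('top',t,6,400),('side',s,6,900)]:
  hsv=cv2.cvtColor(im,cv2.COLOR_BGR2HSV)
  m=cv2.inRange(hsv,(4,120,90),(20,255,255));n,l,st,c=cv2.connectedComponentsWithStats(m)
  for i in range(1,n):
    if lo<st[i,4]<hi: print('orange',nm,st[i],c[i])
P('plate c',onz(T,td(160,328),.052));P('orange',onz(T,td(78,289),.052))
P('plate tri',tri([(T,td(160,328)),(S,sd(399,396))])[0])
P('ptr tip',onz(T,td(93,375),.096));P('line in',onz(T,td(138,323),.096))
P('ptr tri',tri([(T,td(93,375)),(S,sd(478,350))])[0])
for n,p in dict(a=(45,72),b=(525,57),d=(43,522)).items(): P('deck '+n,onz(T,td(*p),.05))
st=r.read_state()
for n,tg in dict(pipe=(.506,-.166,.16)).items(): print(toolmove(st,tg,R.from_euler('x',180,degrees=True)))
```

```text
binA tri [ 0.5755 -0.2109  0.0765]
binB tri [ 0.452  -0.212   0.0787]
blueOutL [0.6947 0.206  0.11  ]
blueOutR [0.6975 0.1343 0.11  ]
blue top tri outL [0.6933 0.206  0.1099]
blue outR [0.6969 0.1346 0.1071]
grey outR [0.4871 0.1226 0.1059]
grey outL [0.4846 0.1967 0.1107]
wallendBL [0.6178 0.1979 0.102 ]
wallendBR [0.6199 0.1335 0.102 ]
wallGL [0.559  0.1974 0.102 ]
wallGR [0.5612 0.1313 0.102 ]
orange top [367 122   7   5  15] [370.2        123.73333333]
orange top [  0 200  38  14  50] [ 18.94 206.46]
orange top [135 209   9   6  24] [138.83333333 211.20833333]
orange side [538  17  22  12 113] [550.9380531   21.04424779]
orange side [442 125   2   5   7] [442.28571429 127.14285714]
orange side [312 147  13   7  91] [318. 150.]
orange side [214 191  14   6  60] [220.28333333 193.48333333]
orange side [ 69 338  16  17  69] [ 76.20289855 345.62318841]
orange side [ 90 340   4   5   8] [ 91.625 341.625]
orange side [101 340   5   5   9] [103.55555556 342.11111111]
orange side [ 87 345  18  16  79] [ 95.6835443  353.65822785]
orange side [287 344   9  11  55] [290.78181818 348.8363636
[... 484 characters left out ...]
 13   6  16] [256.5625 382.375 ]
orange side [291 392   5   4  10] [292.7 393.6]
orange side [297 394   8   5  13] [300.23076923 396.53846154]
orange side [306 397   7   5  10] [308.8 399.5]
orange side [313 402   5   8  22] [314.95454545 405.68181818]
orange side [310 410   7  10  30] [312.76666667 414.73333333]
plate c [0.5638 0.294  0.052 ]
orange [0.5842 0.3395 0.052 ]
plate tri [0.5628 0.2954 0.0466]
ptr tip [0.5365 0.3166 0.096 ]
line in [0.5639 0.2945 0.096 ]
ptr tri [0.5352 0.3158 0.0996]
deck a [0.7037 0.3639 0.05  ]
deck b [0.7166 0.0999 0.05  ]
deck d [0.4585 0.3529 0.05  ]
(array([-25.26640385,  21.29826086,   2.50665617]), array([8.79758240e-03, 1.02783910e-02, 1.45185789e+01]))
```

Run:
```python
from bench import r
from h import *
st=r.read_state()
D=R.from_euler('x',180,degrees=True)
print(toolmove(st,(.52,.2,.24),R.from_euler('z',30,degrees=True)*D))
```

```text
(array([-11.13286821,  17.45319019,  -0.709211  ]), array([5.58253867e-03, 1.16719303e-02, 8.51857962e+00]))
```

Call:
carry_out(commands=[[[0, -1.4, 2.2, -0.7, 0, 0, 1], [0, -2.8, 4.4, -0.7, 0, 0, 2], [0, -4.2, 6.6, -0.7, 0, 0, 3.2], [0, -5.6, 8.8, -0.7, 0, 0, 4.3], [0, -7, 11, -0.7, 0, 0, 5.4], [0, -8.4, 13.2, -0.7, 0, 0, 6.4], [0, -9.8, 15.4, -0.7, 0, 0, 7.5], [0, -11.1, 17.4, -0.7, 0, 0, 8.5], [0, -11.1, 17.4, -0.7, 0, 0, 8.5], [0, -11.1, 17.4, -0.7, 0, 0, 8.5], [0, -11.1, 17.4, -0.7, 0, 0, 8.5]]])

```text
time: 1.52
ee_pos: [0.5178, 0.2032, 0.2395]
eef_rot: [0.965, 0.261, -0.001, 0.0]
ft_force: [-1.2, 0.3, 0.1]
width: 0.0874
```

Run:
```python
from bench import r
from h import *
st=r.read_state()
D=R.from_euler('x',180,degrees=True)
print(st['time'],st['ee_pos'],st['joint_positions'])
print(toolmove(st,(.506,-.165,.15),D))
cv2.imwrite('pics/w1.png',r.camera('wrist'))
```

```text
1.525 [0.51782052 0.20324446 0.23953911] [-0.76010774  0.16977501  0.34504014  1.63821492 -0.05864701  1.34501274
  0.12199617]
(array([-7.8305344 , 12.48259288,  3.58958746]), array([2.41397175e-03, 1.37159903e-02, 6.05542027e+00]))
```

View pics/w1.png

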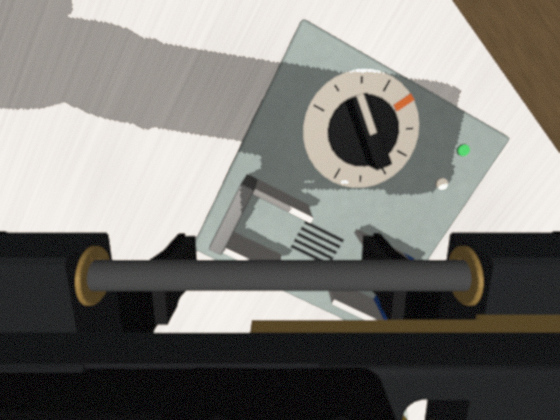

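The wrist view shows the dial: plate centre about (361,128), orange mark about (404,102), and the white line running from (374,134) to (361,95). I'll use these points as a second measurement.

Run:
```python
from bench import r
from h import *
W=r.camera_info('wrist'); np.save('W1.npy',W,allow_pickle=True)
im=cv2.imread('pics/w1.png'); hsv=cv2.cvtColor(im,cv2.COLOR_BGR2HSV)
m=cv2.inRange(hsv,(3,120,120),(15,255,255));n,l,st,c=cv2.connectedComponentsWithStats(m)
for i in range(1,n):
  if st[i,4]>20: print('orange',st[i],c[i],onz(W,c[i],.052))
cv2.imwrite('pics/w1c.png',cv2.resize(im[50:250,190:470],None,fx=2.8,fy=2.8,interpolation=cv2.INTER_CUBIC))
# plate ellipse
m=cv2.inRange(im,(110,130,150),(255,255,255)); 
cv2.imwrite('pics/w1m.png',m)
for n,p,z in [('plate',(361,128),.052),('tip',(360.5,95),.096),('in',(374,134),.096)]: print(n,onz(W,p,z))
```

```text
orange [394  94  20  16 145] [403.71724138 101.76551724] [0.58421164 0.34076964 0.052     ]
plate [0.56126855 0.29741765 0.052     ]
tip [0.53530425 0.31646922 0.096     ]
in [0.56462973 0.29459902 0.096     ]
```

View pics/w1c.png

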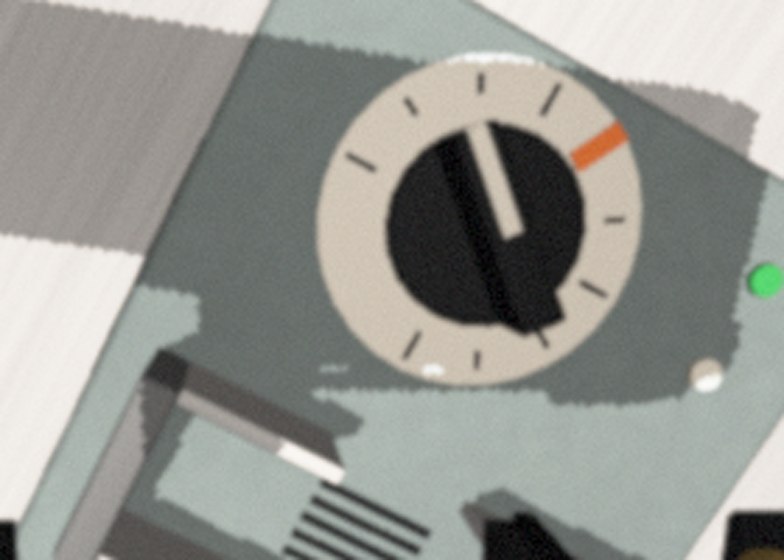

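Call:
carry_out(commands=[[[0, -1.3, 2.1, 0, 0, 0, 1], [0, -2.6, 4.2, 0, 0, 0, 2], [0, -3.9, 6.2, 0, 0, 0, 3], [0, -5.2, 8.3, 0, 0, 0, 4], [0, -6.5, 10.4, 0, 0, 0, 5], [0, -7.8, 12.5, 0, 0, 0, 6], [0, -7.8, 12.5, 0.8, 0, 0, 6], [0, -7.8, 12.5, 2, 0, 0, 6], [0, -7.8, 12.5, 2, 0, 0, 6], [0, -7.8, 12.5, 2, 0, 0, 6]]])

```text
time: 2.82
ee_pos: [0.5077, -0.1641, 0.1909]
eef_rot: [1.0, 0.003, 0.0, 0.0]
ft_force: [-0.4, -0.3, 0.7]
width: 0.087
```

Run:
```python
from bench import r
from h import *
W=r.camera_info('wrist');cv2.imwrite('pics/w2.png',r.camera('wrist'))
st=r.read_state();print(st['ee_pos'])
```

```text
[ 0.50782077 -0.16433614  0.19111057]
```

View pics/w2.png

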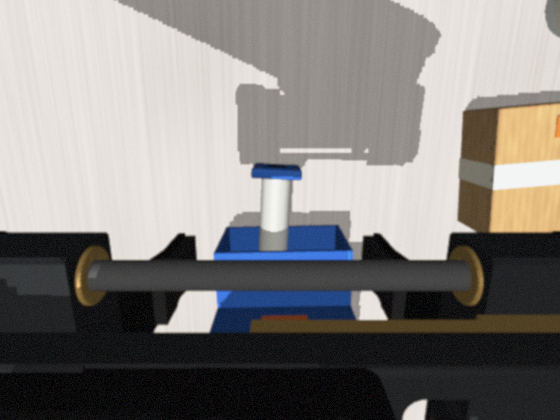

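The wrist view shows the blue flange centred at about (277,170), with the tube running down column 276 into the bin. That puts the pipe at x≈0.507, in line with the jaws, so I'm descending onto it.

Call:
carry_out(commands=[[[0, 0, 0, 1.2, 0, 0, 0], [0, 0, 0, 2.6, 0, 0, 0], [0, 0, 0, 4, 0, 0, 0], [0, 0, 0, 5.2, 0, 0, 0], [0, 0, 0, 6.2, 0, 0, 0], [0, 0, 0, 6.8, 0, 0, 0], [0, 0, 0, 7.2, 0, 0, 0], [0, 0, 0, 7.2, 0, 0, 0], [0, 0, 0, 7.2, 0, 0, 0]]])

```text
time: 4.0
ee_pos: [0.5085, -0.1646, 0.0119]
eef_rot: [1.0, 0.003, 0.001, 0.0]
ft_force: [0.1, -0.3, -0.4]
width: 0.0868
```

Call:
carry_out(commands=[[[255, 0, 0, 0, 0, 0, 0], [255, 0, 0, 0, 0, 0, 0], [255, 0, 0, 0, 0, 0, 0], [255, 0, 0, 0, 0, 0, 0], [255, 0, 0, 0, 0, 0, 0], [255, 0, 0, 0, 0, 0, 0], [255, 0, 0, 0, 0, 0, 0], [255, 0, 0, 0, 0, 0, 0]]], grip_force=25)

```text
time: 5.0
ee_pos: [0.5082, -0.1646, 0.0118]
eef_rot: [1.0, 0.003, 0.001, 0.0]
ft_force: [-2.4, 1.6, 1.9]
width: 0.0295
```

Call:
carry_out(commands=[[[255, 0, -0.4, 0, 0, 0, 0], [255, 0, -1, 0, 0, 0, 0], [255, 0, -1.7, 0, 0, 0, 0], [255, 0, -2.5, 0, 0, 0, 0], [255, 0, -3.3, 0, 0, 0, 0], [255, 0, -4.1, 0, 0, 0, 0], [255, 0, -4.9, 0, 0, 0, 0], [255, 0, -5.6, 0, 0, 0, 0], [255, 0, -6.2, 0, 0, 0, 0], [255, 0, -6.6, 0, 0, 0, 0], [255, 0, -6.6, 0, 0, 0, 0], [255, 0, -6.6, 0, 0, 0, 0]]])

```text
time: 6.5
ee_pos: [0.5071, 0.0002, 0.0117]
eef_rot: [1.0, 0.003, 0.001, 0.0]
ft_force: [1.0, 0.9, -2.9]
width: 0.0295
```

Call:
carry_out(commands=[[[255, 0, 0, 0.06, 0, 0, 0], [255, 0, 0, 0.12, 0, 0, 0], [255, 0, 0, 0.16, 0, 0, 0], [255, 0, 0, 0.16, 0, 0, 0]]])

```text
time: 7.0
ee_pos: [0.5074, -0.0002, 0.0094]
eef_rot: [1.0, 0.002, 0.001, -0.001]
ft_force: [-10.8, 1.5, 26.9]
width: 0.0294
```

Run:
```python
from bench import r
from h import *
st=r.read_state();print(st['ee_pos'],st['ft_force'],st['width'])
b=r.camera('side');a=r.camera('top');
cv2.imwrite('pics/s3.png',np.vstack([cv2.resize(b[100:250,200:400],None,fx=2.8,fy=2.8,interpolation=cv2.INTER_CUBIC)]))
cv2.imwrite('pics/t3.png',a)
```

```text
[ 5.07399606e-01 -1.70065182e-04  9.39143560e-03] [-10.7752574    1.51865147  26.86111506] 0.029358104730272876
```

View pics/s3.png

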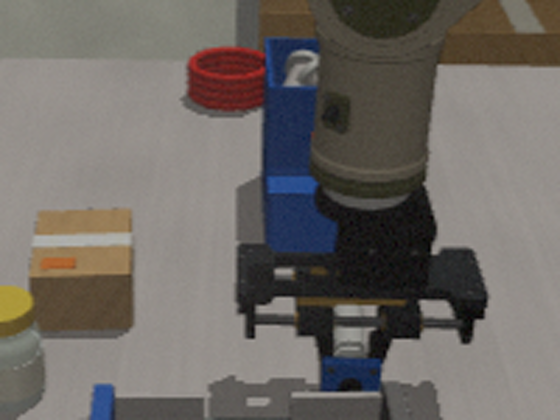

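View pics/t3.png

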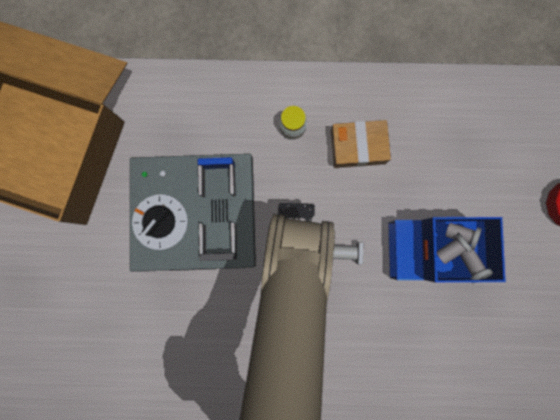

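The top view shows the metal flange at about (361,252), clear of the bin mouth at column 390. The pipe is fully out and resting on the table, so I'll release it and check.

Call:
carry_out(commands=[[[200, 0, 0, 0, 0, 0, 0], [120, 0, 0, 0, 0, 0, 0], [0, 0, 0, 0, 0, 0, 0], [0, 0, 0, 0, 0, 0, 0], [0, 0, 0, 0, 0, 0, 0], [0, 0, 0, 0, 0, 0, 0], [0, 0, -0.4, -0.6, 0, 0, 0], [0, 0, 0, -1.6, 0, 0, 0], [0, 0, 1, -3, 0, 0, 0], [0, 0, 2.5, -3.2, 0, 0, 0], [0, 0, 2.5, -3.2, 0, 0, 0]]])

```text
time: 8.48
ee_pos: [0.5081, -0.065, 0.0911]
eef_rot: [1.0, 0.0, 0.002, -0.001]
ft_force: [-0.3, 0.2, -0.8]
width: 0.0867
```

Run:
```python
from bench import r
from h import *
st=r.read_state();print(st['ee_pos'],st['ft_force'],st['width'],st['joint_positions'])
cv2.imwrite('pics/w4.png',r.camera('wrist'));W=r.camera_info('wrist');np.save('W4.npy',W,allow_pickle=True)
a=r.camera('top');
cv2.imwrite('pics/t4.png',cv2.resize(a[180:290,230:400],None,fx=4,fy=4,interpolation=cv2.INTER_CUBIC))
b=r.camera('side');
cv2.imwrite('pics/s4.png',cv2.resize(b[150:300,230:400],None,fx=4,fy=4,interpolation=cv2.INTER_CUBIC))
```

```text
[ 0.50809108 -0.06503417  0.09108582] [-0.29609564  0.21230928 -0.79157978] 0.0867384519061071 [-0.53300156  0.22597093  0.64091643  1.94282784 -0.15965371  1.01870803
  0.17953821]
```

View pics/w4.png

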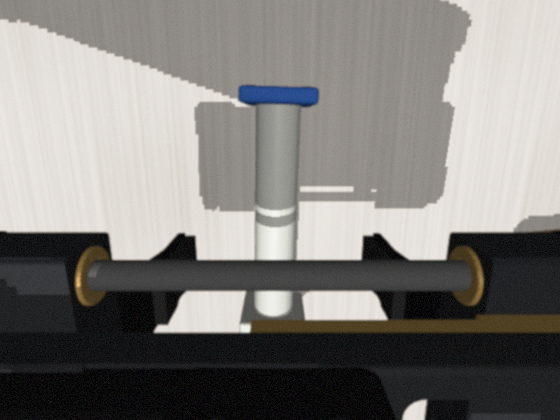

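View pics/t4.png

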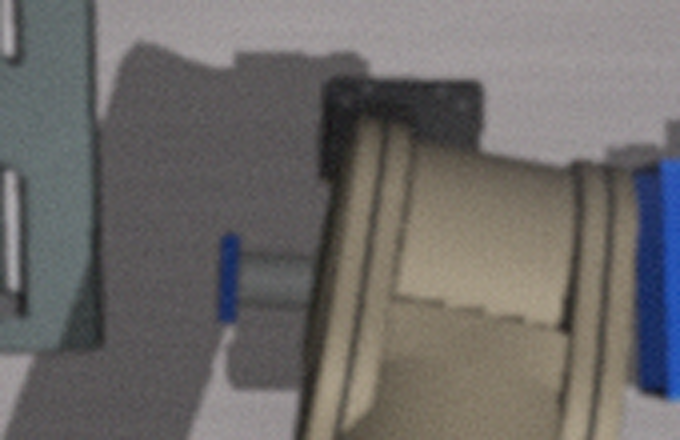

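View pics/s4.png

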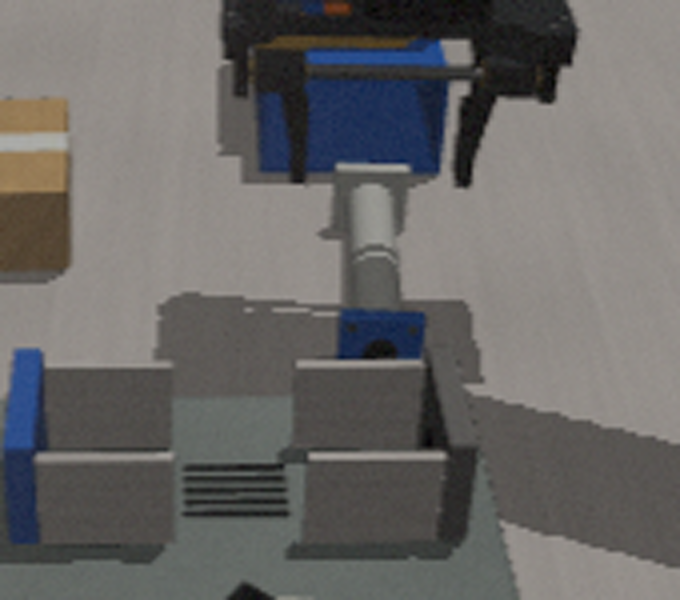

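The pipe lies flat. In the top crop the blue outer edge is at column 220, rows 236–322. In the side crop the blue top corners are at (342,310) and (425,313), and the metal top corners at (336,164) and (410,166).

Run:
```python
from bench import r
from h import *
T=r.camera_info('top');S=r.camera_info('side');W=np.load('W4.npy',allow_pickle=True).item()
ct=lambda x,y,ox,oy,f=4:((x+.5)/f-.5+ox,(y+.5)/f-.5+oy)
t=lambda x,y:ct(x,y,230,180);s=lambda x,y:ct(x,y,230,150)
P=lambda n,v:print(n,np.round(v,4))
P('blue +x',tri([(T,t(220,236)),(S,s(342,310))])[0]);P('blue -x',tri([(T,t(220,322)),(S,s(425,313))])[0])
P('side blue',[onz(S,s(342,310),.048),onz(S,s(425,313),.048)])
P('side metal',[onz(S,s(336,164),.048),onz(S,s(410,166),.048)])
P('wrist blue top outer',[onz(W,(240,87),.048),onz(W,(318,88),.048)])
P('wrist metal inner top',[onz(W,(248,291),.048),onz(W,(301,291),.048)])
P('wrist tube',[onz(W,(277.5,120),.039),onz(W,(274,240),.039)])
st=r.read_state();print(toolmove(st,(.507,-.061,.011),R.from_euler('z',0,degrees=True)*R.from_euler('x',180,degrees=True)))
```

```text
blue +x [0.5317 0.0224 0.0544]
blue -x [0.4856 0.0216 0.0532]
side blue [[0.5307 0.0137 0.048 ]
 [0.4843 0.0145 0.048 ]]
side metal [[ 0.5272 -0.1454  0.048 ]
 [ 0.4796 -0.145   0.048 ]]
wrist blue top outer [[0.485  0.0238 0.048 ]
 [0.5308 0.0233 0.048 ]]
wrist metal inner top [[ 0.4868 -0.1088  0.048 ]
 [ 0.5232 -0.1088  0.048 ]]
wrist tube [[ 0.507   0.005   0.039 ]
 [ 0.5046 -0.075   0.039 ]]
(array([-0.02782996, -0.01440408,  3.14207244]), array([-0.02136807, -0.01356526,  0.05840514]))
```

Call:
carry_out(commands=[[[0, -0.08, -0.12, 0.6, 0, 0, 0.3], [0, -0.08, -0.12, 1.4, 0, 0, 0.3], [0, -0.08, -0.12, 2.2, 0, 0, 0.3], [0, -0.08, -0.12, 2.8, 0, 0, 0.3], [0, -0.08, -0.12, 3.2, 0, 0, 0.3], [0, -0.08, -0.12, 3.2, 0, 0, 0.3], [0, -0.08, -0.12, 3.2, 0, 0, 0.3]]])

```text
time: 9.5
ee_pos: [0.5061, -0.0584, 0.01]
eef_rot: [1.0, -0.011, 0.001, -0.001]
ft_force: [0.5, -0.5, 0.5]
width: 0.0869
```

Call:
carry_out(commands=[[[255, 0, 0, 0, 0, 0, 0], [255, 0, 0, 0, 0, 0, 0], [255, 0, 0, 0, 0, 0, 0], [255, 0, 0, 0, 0, 0, 0], [255, 0, 0, 0, 0, 0, 0], [255, 0, 0, 0, 0, 0, 0], [255, 0, 0, 0, 0, 0, 0], [255, 0, 0, 0, 0, 0, 0]]], grip_force=30)

```text
time: 10.5
ee_pos: [0.5061, -0.0584, 0.01]
eef_rot: [1.0, -0.011, 0.001, -0.001]
ft_force: [-0.2, 0.2, -0.4]
width: 0.0294
```

Call:
carry_out(commands=[[[255, 0, 0, -0.4, 0, 0, 0], [255, 0, 0, -1.2, 0, 0, 0], [255, 0, 0, -2.2, 0, 0, 0], [255, 0, 0, -3.4, 0, 0, 0], [255, 0, 0, -4.6, 0, 0, 0], [255, 0, 0, -5.8, 0, 0, 0], [255, 0, 0, -6.8, 0, 0, 0], [255, 0, 0, -7.4, 0, 0, 0], [255, 0, 0, -7.4, 0, 0, 0]]])

```text
time: 11.62
ee_pos: [0.506, -0.0588, 0.1956]
eef_rot: [1.0, -0.011, 0.002, -0.001]
ft_force: [-0.6, -0.2, -5.1]
width: 0.0295
```

Run:
```python
from bench import r
from h import *
st=r.read_state();print(st['ee_pos'],st['ft_force'],st['width'],st['joint_positions'])
print(toolmove(st,(.59,.165,.195),R.from_euler('z',-87.3,degrees=True)*R.from_euler('x',180,degrees=True)))
b=r.camera('side');cv2.imwrite('pics/s5.png',cv2.resize(b[80:300,200:400],None,fx=2.7,fy=2.7,interpolation=cv2.INTER_CUBIC))
```

```text
[ 0.50599629 -0.05878902  0.19557312] [-0.61572787 -0.24819051 -5.08249482] 0.029486737937406547 [-0.59338922  0.08744289  0.66248052  1.83251439 -0.05951324  1.2376576
  0.06521697]
(array([ 3.16826953, -9.02112672,  0.05390695]), array([-4.81070256e-02, -7.93197720e-03,  1.72154582e+01]))
```

View pics/s5.png

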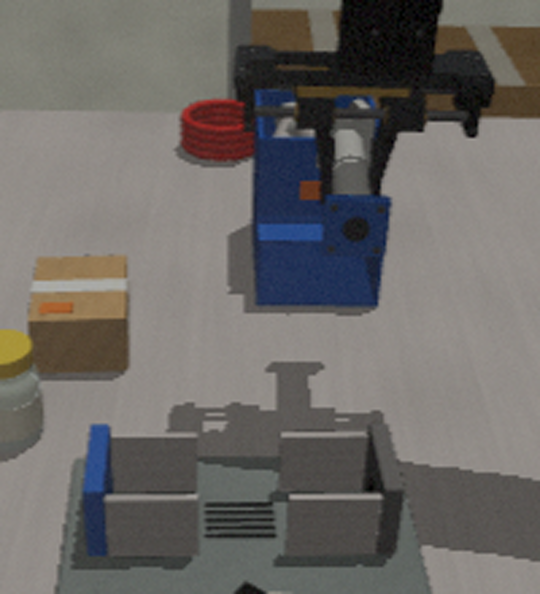

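Call:
carry_out(commands=[[[255, 0.2, -0.6, 0, 0, 0, 1], [255, 0.6, -1.5, 0, 0, 0, 2.6], [255, 1, -2.5, 0, 0, 0, 4.3], [255, 1.3, -3.5, 0, 0, 0, 6], [255, 1.7, -4.5, 0, 0, 0, 8], [255, 2, -5.5, 0, 0, 0, 10], [255, 2.4, -6.5, 0, 0, 0, 12], [255, 2.8, -7.5, 0, 0, 0, 14], [255, 3.1, -8.4, 0, 0, 0, 15.8], [255, 3.3, -9, 0, 0, 0, 17.2], [255, 3.3, -9, 0, 0, 0, 17.2], [255, 3.3, -9, 0, 0, 0, 17.2]]])

```text
time: 13.18
ee_pos: [0.5924, 0.1633, 0.1944]
eef_rot: [0.725, -0.689, -0.0, -0.0]
ft_force: [0.2, -0.1, -4.8]
width: 0.029
```

Run:
```python
from bench import r
from h import *
st=r.read_state();print(st['ee_pos'],st['ft_force'],st['width'],st['joint_positions'])
print(toolmove(st,(.5935,.1652,.13),R.from_euler('z',-87.3,degrees=True)*R.from_euler('x',180,degrees=True)))
cv2.imwrite('pics/w6.png',r.camera('wrist'));np.save('W6.npy',r.camera_info('wrist'),allow_pickle=True)
b=r.camera('side');cv2.imwrite('pics/s6.png',cv2.resize(b[100:350,180:400],None,fx=2.4,fy=2.4,interpolation=cv2.INTER_CUBIC))
a=r.camera('top');cv2.imwrite('pics/t6.png',cv2.resize(a[140:280,120:260],None,fx=4,fy=4,interpolation=cv2.INTER_CUBIC))
```

```text
[0.59235314 0.16329555 0.19442345] [ 0.15637387 -0.09082665 -4.81308522] 0.029020706421730557 [-0.88822728  0.37778896  0.70274612  1.56320785 -0.25132292  1.29221478
 -1.67137818]
(array([-0.07166773, -0.0482961 ,  2.57702323]), array([-0.00601982,  0.00936048,  0.03744625]))
```

View pics/w6.png

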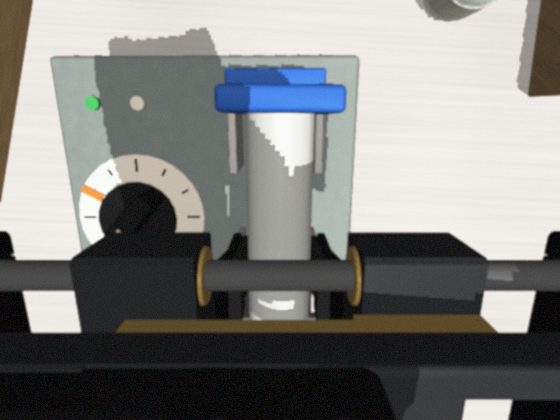

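View pics/s6.png

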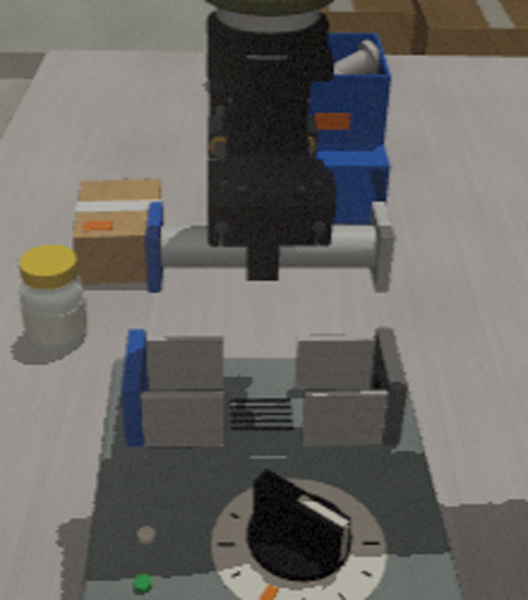

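View pics/t6.png

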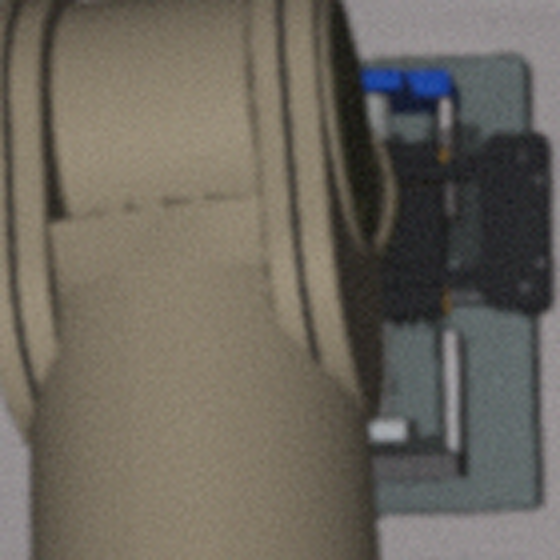

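Run:
```python
from bench import r
from h import *
W=np.load('W6.npy',allow_pickle=True).item();S=r.camera_info('side');T=r.camera_info('top')
P=lambda n,v:print(n,np.round(v,4))
im=cv2.imread('pics/w6.png');cv2.imwrite('pics/w6c.png',cv2.resize(im[50:240,190:390],None,fx=3,fy=3,interpolation=cv2.INTER_CUBIC))
s=lambda x,y:((x+.5)/2.4-.5+180,(y+.5)/2.4-.5+100)
P('W blueblock outer',[onz(W,(226,69),.11),onz(W,(325,69),.11)])
P('W flange outer top',[onz(W,(217,86),.2324),onz(W,(345,86),.2324)])
P('S flange outer top far/near tri',[tri([(W,(345,86)),(S,s(149,204))])[0]])
# near/+y corner in side: left bottom
P('S block outer top corners',[onz(S,s(124,383),.11),onz(S,s(133,332),.11),onz(S,s(405,383),.11),onz(S,s(388,330),.11)])
```

```text
W blueblock outer [[0.6924 0.2058 0.11  ]
 [0.6957 0.1366 0.11  ]]
W flange outer top [[0.6708 0.1897 0.2324]
 [0.673  0.144  0.2324]]
S flange outer top far/near tri [[0.6736 0.1437 0.2305]]
S block outer top corners [[0.6917 0.2008 0.11  ]
 [0.6926 0.1396 0.11  ]
 [0.4835 0.1918 0.11  ]
 [0.4896 0.1283 0.11  ]]
```

View pics/w6c.png

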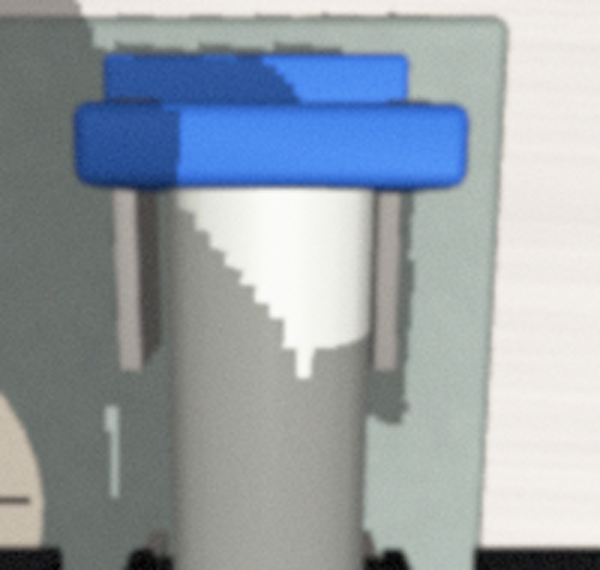

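Run:
```python
from h import *
W=np.load('W6.npy',allow_pickle=True).item()
c=lambda x,y:((x+.5)/3-.5+190,(y+.5)/3-.5+50)
for p in [(139,368),(374,368),(139,195),(376,195)]: print(np.round(onz(W,c(*p),.102),4))
from bench import r
print(toolmove(r.read_state(),(.594,.1655,.195),R.from_euler('z',-87.3,degrees=True)*R.from_euler('x',180,degrees=True)))
```

```text
[0.6186 0.1986 0.102 ]
[0.6215 0.1377 0.102 ]
[0.6619 0.1993 0.102 ]
[0.6648 0.1404 0.102 ]
(array([-0.07869555, -0.05824614,  0.00696675]), array([-0.01748048,  0.02238611,  0.01776645]))
```

Call:
carry_out(commands=[[[255, -0.1, -0.06, 0, 0, 0, 0], [255, -0.1, -0.06, 0.4, 0, 0, 0], [255, -0.1, -0.06, 1, 0, 0, 0], [255, -0.1, -0.06, 1.6, 0, 0, 0], [255, -0.1, -0.06, 2.2, 0, 0, 0], [255, -0.1, -0.06, 2.5, 0, 0, 0], [255, -0.1, -0.06, 2.8, 0, 0, 0], [255, -0.1, -0.06, 2.8, 0, 0, 0]]])

```text
time: 14.32
ee_pos: [0.5939, 0.1661, 0.1248]
eef_rot: [0.724, -0.69, -0.0, -0.001]
ft_force: [-0.6, -0.2, -4.6]
width: 0.0291
```

Run:
```python
from bench import r
from h import *
st=r.read_state();print(st['ee_pos'],st['ft_force'],st['width'])
b=r.camera('side');cv2.imwrite('pics/s7.png',cv2.resize(b[150:290,210:370],None,fx=4,fy=4,interpolation=cv2.INTER_CUBIC))
im=r.camera('wrist');cv2.imwrite('pics/w7c.png',cv2.resize(im[50:240,190:390],None,fx=3,fy=3,interpolation=cv2.INTER_CUBIC))
```

```text
[0.59394929 0.16610508 0.12476053] [-0.58934878 -0.19076152 -4.5811717 ] 0.029143075936016585
```

View pics/s7.png

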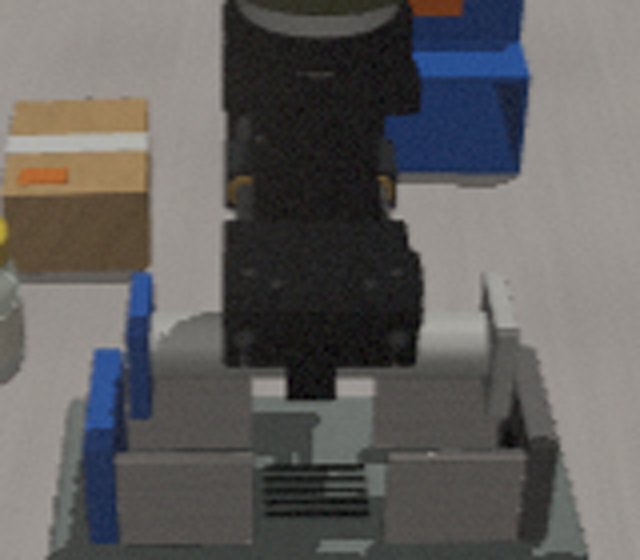

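View pics/w7c.png

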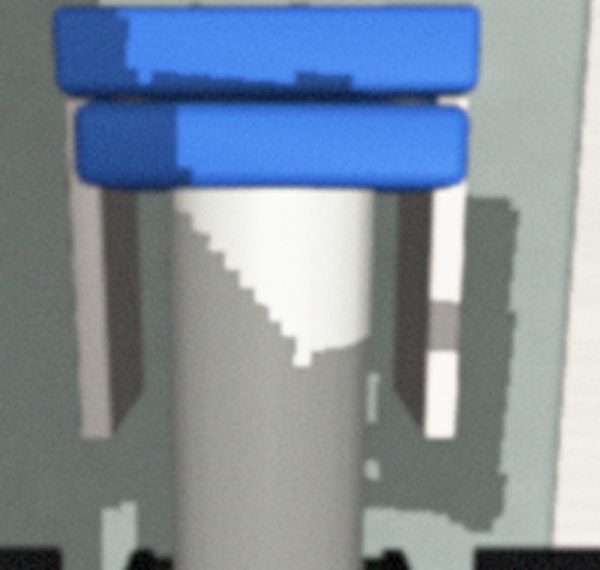

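Everything lines up: the flange centre at crop column 271 sits within the block centre at 266 and the wall centre at about 268, and the flange clears the block. I'm lowering it gently.

Call:
carry_out(commands=[[[255, 0, 0, 0.3, 0, 0, 0], [255, 0, 0, 0.7, 0, 0, 0], [255, 0, 0, 1.1, 0, 0, 0], [255, 0, 0, 1.5, 0, 0, 0], [255, 0, 0, 1.8, 0, 0, 0], [255, 0, 0, 2.1, 0, 0, 0], [255, 0, 0, 2.3, 0, 0, 0], [255, 0, 0, 2.4, 0, 0, 0], [255, 0, 0, 2.4, 0, 0, 0]]])

```text
time: 15.55
ee_pos: [0.5945, 0.1663, 0.0655]
eef_rot: [0.724, -0.69, -0.0, -0.001]
ft_force: [0.3, -0.7, -3.9]
width: 0.0294
```

Call:
carry_out(commands=[[[255, 0, 0, 0.05, 0, 0, 0], [255, 0, 0, 0.1, 0, 0, 0], [255, 0, 0, 0.15, 0, 0, 0], [255, 0, 0, 0.15, 0, 0, 0]]])

```text
time: 16.05
ee_pos: [0.5944, 0.1663, 0.0617]
eef_rot: [0.724, -0.69, -0.0, -0.001]
ft_force: [0.3, 0.3, -3.6]
width: 0.0291
```

Call:
carry_out(commands=[[[255, 0, 0, 0.03, 0, 0, 0], [255, 0, 0, 0.06, 0, 0, 0], [255, 0, 0, 0.06, 0, 0, 0]]])

```text
time: 16.42
ee_pos: [0.5945, 0.1663, 0.0602]
eef_rot: [0.724, -0.69, -0.0, -0.001]
ft_force: [0.3, 0.1, -4.1]
width: 0.0291
```

Call:
carry_out(commands=[[[255, 0, 0, 0.03, 0, 0, 0], [255, 0, 0, 0.06, 0, 0, 0], [255, 0, 0, 0.06, 0, 0, 0]]])

```text
time: 16.8
ee_pos: [0.5945, 0.1664, 0.06]
eef_rot: [0.724, -0.69, -0.0, -0.002]
ft_force: [-7.1, -0.5, 10.2]
width: 0.0292
```

Contact: the vertical force went from -4 to +10 N at the expected height. I'm opening the gripper.

Call:
carry_out(commands=[[[210, 0, 0, 0, 0, 0, 0], [170, 0, 0, 0, 0, 0, 0], [100, 0, 0, 0, 0, 0, 0], [0, 0, 0, 0, 0, 0, 0], [0, 0, 0, 0, 0, 0, 0], [0, 0, 0, 0, 0, 0, 0], [0, 0, 0, 0, 0, 0, 0], [0, 0, 0, 0, 0, 0, 0]]])

```text
time: 17.8
ee_pos: [0.5945, 0.1664, 0.06]
eef_rot: [0.724, -0.69, -0.0, -0.002]
ft_force: [0.3, -0.4, -0.2]
width: 0.0811
```

Call:
carry_out(commands=[[[0, 0, 0, -0.6, 0, 0, 0], [0, 0, 0, -1.6, 0, 0, 0], [0, 0, 0, -2.8, 0, 0, 0], [0, 0, 0, -4, 0, 0, 0], [0, 0, 0, -5, 0, 0, 0], [0, 0, 0, -5.8, 0, 0, 0], [0, 0, 0, -5.8, 0, 0, 0], [0, 0, 0, -5.8, 0, 0, 0]]])

```text
time: 18.8
ee_pos: [0.594, 0.1659, 0.2046]
eef_rot: [0.724, -0.69, -0.001, -0.002]
ft_force: [-0.3, -0.2, -0.8]
width: 0.0871
```

Run:
```python
from bench import r
from h import *
st=r.read_state();print(st['ee_pos'],st['ft_force'],st['width'],st['joint_positions'])
b=r.camera('side');cv2.imwrite('pics/s8.png',cv2.resize(b[220:370,205:380],None,fx=4,fy=4,interpolation=cv2.INTER_CUBIC))
im=r.camera('wrist');np.save('W8.npy',r.camera_info('wrist'),allow_pickle=True);cv2.imwrite('pics/w8.png',im)
```

```text
[0.59400793 0.1659309  0.20464599] [-0.30842491 -0.16889032 -0.78679909] 0.08713154568489459 [-0.89033534  0.3750866   0.70558164  1.54460721 -0.2510095   1.31176216
 -1.67720936]
```

View pics/s8.png

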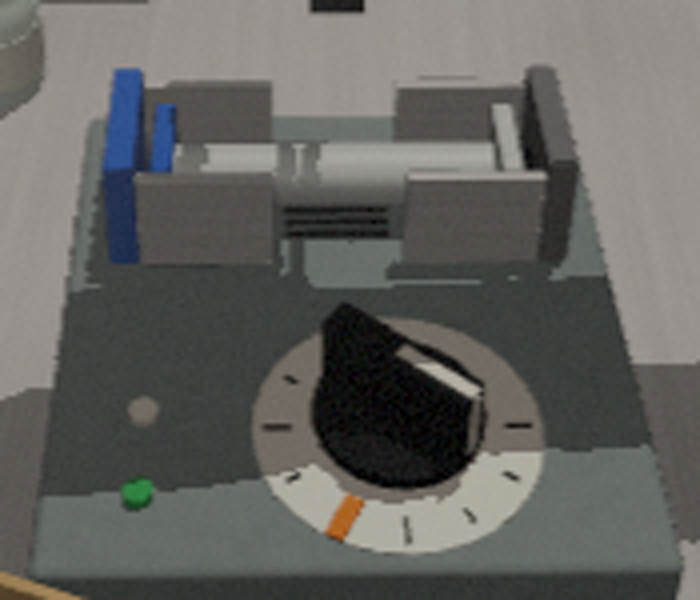

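View pics/w8.png

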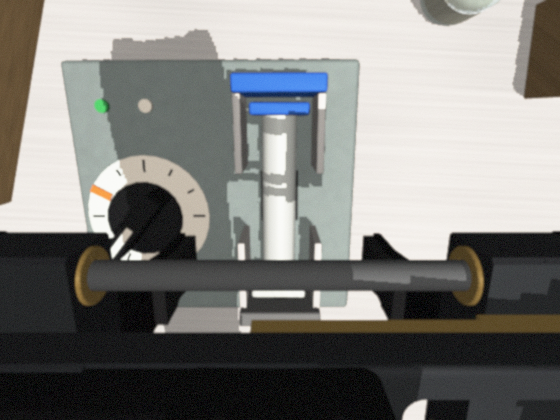

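The pipe lies level on the cradle floor, clear of both blocks: the blue flange is at about (279,107) behind its block at (279,83). Next I check its position in metres and measure the dial.

Run:
```python
from bench import r
from h import *
W=np.load('W8.npy',allow_pickle=True).item();W1=np.load('W1.npy',allow_pickle=True).item();T=r.camera_info('top');S=r.camera_info('side')
P=lambda n,v:print(n,np.round(v,4))
P('flange outer top',[onz(W,(249.5,101.5),.098),onz(W,(309.5,101.5),.098)])
P('blk outer top',[onz(W,(231,73),.11),onz(W,(327,72.5),.11)])
s=lambda x,y:((x+.5)/4-.5+205,(y+.5)/4-.5+220)
P('side blue flange/metal top far', [onz(S,s(157,105),.098),onz(S,s(512,104),.098)])
# orange triangulation
im=cv2.imread('pics/w8.png');hsv=cv2.cvtColor(im,cv2.COLOR_BGR2HSV)
m=cv2.inRange(hsv,(3,120,120),(18,255,255));n,l,st,c=cv2.connectedComponentsWithStats(m)
for i in range(1,n):
  if st[i,4]>20 and st[i,0]<150: P('orange W8',np.r_[c[i],onz(W,c[i],.0515)]); o8=c[i]
o1=(403.72,101.77)
P('orange tri',tri([(W,o8),(W1,o1),(T,(138.83,211.2)),(S,(290.78,348.84))])[0])
for n,C,o in [('W1',W1,o1),('T',T,(138.83,211.2)),('S',S,(290.78,348.84))]:P(n,onz(C,o,.0515))
t=lambda x,y:((x+.5)/4-.5+120,(y+.5)/4-.5+140)
w1=lambda x,y:((x+.5)/2.8-.5+190,(y+.5)/2.8-.5+50)
sd=lambda x,y:((x+.5)/4-.5+205,(y+.5)/4-.5+230)
P('line outer',[tri([(T,t(93,375)),(W1,w1(478,123)),(S,sd(478,350))])])if 0 else 0
for n,z,a in [('outer',.096,[(T,t(95,374)),(W1,w1(478,124)),(S,sd(480,350))]),('inner',.096,[(T,t(138,322)),(W1,w1(512,237)),(S,sd(401,310))])]:
  P(n,tri(a)[0]);[P('  ',onz(C,p,z)) for C,p in a]
P('plate c',[onz(T,t(160,328),.0515),onz(W1,w1(479,219),.0515),onz(S,sd(399,396),.0515)])
```

```text
flange outer top [[0.6738 0.1934 0.098 ]
 [0.676  0.1468 0.098 ]]
blk outer top [[0.6924 0.2063 0.11  ]
 [0.6961 0.1366 0.11  ]]
side blue flange/metal top far [[0.6755 0.1477 0.098 ]
 [0.5062 0.1397 0.098 ]]
orange W8 [1.007037e+02 1.921778e+02 5.842000e-01 3.408000e-01 5.150000e-02]
orange tri [0.5845 0.3403 0.0526]
W1 [0.5844 0.3409 0.0515]
T [0.5857 0.3403 0.0515]
S [0.5839 0.3394 0.0515]
outer [0.5348 0.3157 0.0993]
   [0.537  0.3156 0.096 ]
   [0.5347 0.3171 0.096 ]
   [0.5328 0.3128 0.096 ]
inner [0.5636 0.2941 0.0965]
   [0.5644 0.2945 0.096 ]
   [0.5636 0.2937 0.096 ]
   [0.5628 0.2938 0.096 ]
plate c [[0.5638 0.2941 0.0515]
 [0.5611 0.2974 0.0515]
 [0.5618 0.2996 0.0515]]
```

Run:
```python
from bench import r
from h import *
print(toolmove(r.read_state(),(.563,.295,.2),R.from_euler('z',-17,degrees=True)*R.from_euler('x',180,degrees=True)))
```

```text
(array([-5.2185482 ,  0.98103532,  0.17865936]), array([ -0.02362852,   0.01959946, -14.04394559]))
```

Call:
carry_out(commands=[[[0, -0.8, 0.1, 0, 0, 0, -1.8], [0, -1.8, 0.3, 0, 0, 0, -3.8], [0, -2.8, 0.5, 0, 0, 0, -5.8], [0, -3.8, 0.7, 0, 0, 0, -7.8], [0, -4.6, 0.9, 0, 0, 0, -9.8], [0, -5.2, 1, 0, 0, 0, -11.8], [0, -5.2, 1, 0, 0, 0, -13.5], [0, -5.2, 1, 0, 0, 0, -14], [0, -5.2, 1, 0, 0, 0, -14]]])

```text
time: 20.02
ee_pos: [0.5623, 0.2943, 0.2037]
eef_rot: [0.989, -0.15, -0.0, -0.001]
ft_force: [0.7, 0.0, 0.5]
width: 0.0871
```

Call:
carry_out(commands=[[[0, 0, 0, 0, 0, 0, -2], [0, 0, 0, 0, 0, 0, -4], [0, 0, 0, 0, 0, 0, -6], [0, 0, 0, 0, 0, 0, -8], [0, 0, 0, 0, 0, 0, -10], [0, 0, 0, 0, 0, 0, -12], [0, 0, 0, 0, 0, 0, -13.5], [0, 0, 0, 0, 0, 0, -14], [0, 0, 0, 0, 0, 0, -14]]])

```text
time: 21.15
ee_pos: [0.5622, 0.2941, 0.2033]
eef_rot: [0.896, 0.444, -0.0, -0.001]
ft_force: [0.4, 0.4, -0.6]
width: 0.087
```

Run:
```python
from bench import r
from h import *
st=r.read_state();print(st['time'],st['ee_pos'],st['joint_positions'])
print(toolmove(st,(.563,.295,.071),R.from_euler('z',53.1,degrees=True)*R.from_euler('x',180,degrees=True)))
b=r.camera('side');cv2.imwrite('pics/s9.png',cv2.resize(b[180:370,205:380],None,fx=3,fy=3,interpolation=cv2.INTER_CUBIC))
im=r.camera('wrist');cv2.imwrite('pics/w9.png',im)
```

```text
21.15 [0.56217231 0.29413819 0.20330676] [-0.7482824   0.36425848  0.25420907  1.47477449 -0.09455789  1.31460133
  0.43307575]
(array([0.04477214, 0.01433917, 5.29227729]), array([-0.01929952, -0.00595453, -0.08745759]))
```

View pics/s9.png

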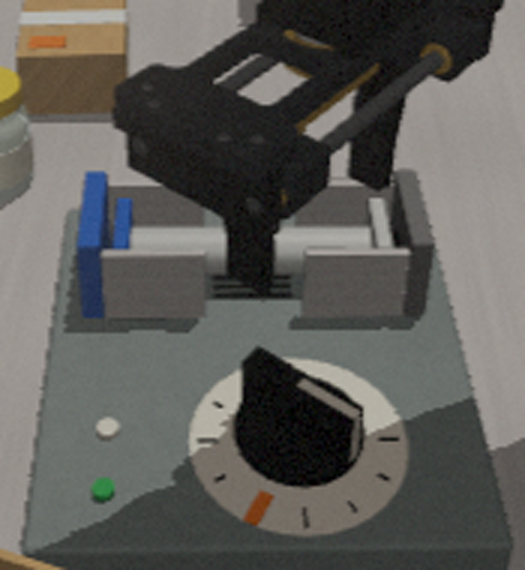

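View pics/w9.png

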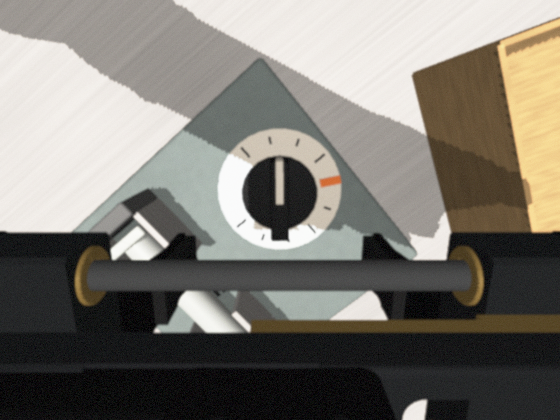

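The wrist view shows the white line vertical at column 280, centred between the jaws, so the grip is aligned.

Call:
carry_out(commands=[[[0, 0.03, 0.01, 0.8, 0, 0, 0], [0, 0.03, 0.01, 1.8, 0, 0, 0], [0, 0.03, 0.01, 2.8, 0, 0, 0], [0, 0.03, 0.01, 3.7, 0, 0, 0], [0, 0.03, 0.01, 4.5, 0, 0, 0], [0, 0.03, 0.01, 5, 0, 0, 0], [0, 0.03, 0.01, 5.2, 0, 0, 0], [0, 0.03, 0.01, 5.2, 0, 0, 0], [0, 0.03, 0.01, 5.2, 0, 0, 0]]])

```text
time: 22.38
ee_pos: [0.5632, 0.2951, 0.0743]
eef_rot: [0.896, 0.443, 0.001, -0.001]
ft_force: [-0.6, -0.1, -0.5]
width: 0.087
```

Call:
carry_out(commands=[[[255, 0, 0, 0, 0, 0, 0], [255, 0, 0, 0, 0, 0, 0], [255, 0, 0, 0, 0, 0, 0], [255, 0, 0, 0, 0, 0, 0], [255, 0, 0, 0, 0, 0, 0], [255, 0, 0, 0, 0, 0, 0], [255, 0, 0, 0, 0, 0, 0], [255, 0, 0, 0, 0, 0, 0], [255, 0, 0, 0, 0, 0, 0]]], grip_force=12)

```text
time: 23.5
ee_pos: [0.5628, 0.2945, 0.0742]
eef_rot: [0.896, 0.443, -0.0, -0.001]
ft_force: [-4.3, -2.7, 4.0]
width: 0.0154
```

Run:
```python
from bench import r
from h import *
st=r.read_state();print(st['time'],st['ee_pos'],st['ft_force'],st['torque'],st['width'])
print(toolmove(st,(.563,.295,.071),R.from_euler('z',-25.1,degrees=True)*R.from_euler('x',180,degrees=True)))
```

```text
23.5 [0.56279823 0.29452819 0.0742111 ] [-4.32632453 -2.66113004  4.03307746] [-0.7624798   0.85370484 -0.01469413] 0.015448044775592015
(array([ 0.01982787, -0.00485107,  0.12846212]), array([-1.83936233e-02,  6.23285956e-03,  1.55461641e+01]))
```

Call:
carry_out(commands=[[[255, 0, 0, 0, 0, 0, 0.8], [255, 0, 0, 0, 0, 0, 2], [255, 0, 0, 0, 0, 0, 3.4], [255, 0, 0, 0, 0, 0, 4.8], [255, 0, 0, 0, 0, 0, 6.2], [255, 0, 0, 0, 0, 0, 7.6], [255, 0, 0, 0, 0, 0, 9], [255, 0, 0, 0, 0, 0, 10.4], [255, 0, 0, 0, 0, 0, 11.8], [255, 0, 0, 0, 0, 0, 13], [255, 0, 0, 0, 0, 0, 14], [255, 0, 0, 0, 0, 0, 14]]])

```text
time: 25.0
ee_pos: [0.5626, 0.2944, 0.0742]
eef_rot: [0.989, -0.151, -0.001, -0.0]
ft_force: [-2.8, -2.2, 3.4]
width: 0.016
```

Run:
```python
from bench import r
from h import *
st=r.read_state();print(st['time'],st['ee_pos'],st['ft_force'],st['torque'],st['width'])
print(toolmove(st,(.563,.295,.071),R.from_euler('z',-25.1,degrees=True)*R.from_euler('x',180,degrees=True)))
```

```text
25.0 [0.56257476 0.29441607 0.07419696] [-2.75132567 -2.18292482  3.37071652] [-0.54075758  0.70596977 -0.07597795] 0.01602564333275265
(array([ 0.00946655, -0.02729775,  0.12787888]), array([-0.00487167,  0.01753925,  1.5520211 ]))
```

Call:
carry_out(commands=[[[255, 0, 0, 0, 0, 0, 0.6], [255, 0, 0, 0, 0, 0, 1.2], [255, 0, 0, 0, 0, 0, 1.55], [255, 0, 0, 0, 0, 0, 1.55], [255, 0, 0, 0, 0, 0, 1.55], [180, 0, 0, 0, 0, 0, 1.55], [0, 0, 0, 0, 0, 0, 1.55], [0, 0, 0, 0, 0, 0, 1.55], [0, 0, 0, 0, 0, 0, 1.55], [0, 0, 0, 0, 0, 0, 1.55], [0, 0, 0, 0, 0, 0, 1.55]]])

```text
time: 26.38
ee_pos: [0.5626, 0.2944, 0.0742]
eef_rot: [0.976, -0.217, -0.001, -0.0]
ft_force: [-0.2, 0.6, 0.5]
width: 0.0677
```

Call:
carry_out(commands=[[[0, 0, 0, -0.6, 0, 0, 0], [0, 0, 0, -1.6, 0, 0, 0], [0, 0, 0, -2.8, 0, 0, 0], [0, 0, 0, -4, 0, 0, 0], [0, 0, 0, -5, 0, 0, 0], [0, 0, 0, -5.8, 0, 0, 0], [0, 0, 0, -5.8, 0, 0, 0], [0, 0, 0, -5.8, 0, 0, 0]]])

```text
time: 27.38
ee_pos: [0.5625, 0.2942, 0.2187]
eef_rot: [0.976, -0.217, -0.001, -0.0]
ft_force: [-0.4, -0.4, 0.2]
width: 0.0874
```

Run:
```python
from bench import r
from h import *
st=r.read_state();print(st['time'],st['ee_pos'],st['ft_force'],st['width'],R.from_quat(st['eef_rot']).as_euler('zyx',degrees=True))
b=r.camera('side');cv2.imwrite('pics/s10.png',cv2.resize(b[220:370,205:380],None,fx=4,fy=4,interpolation=cv2.INTER_CUBIC))
im=r.camera('wrist');np.save('W10.npy',r.camera_info('wrist'),allow_pickle=True);cv2.imwrite('pics/w10.png',im);
cv2.imwrite('pics/w10c.png',cv2.resize(im[80:260,180:380],None,fx=3,fy=3,interpolation=cv2.INTER_CUBIC))
```

```text
27.375 [0.56248048 0.29418542 0.21873116] [-0.42405943 -0.40370037  0.22280003] 0.08737481158644328 [ 2.50862731e+01 -1.02545417e-01 -1.79957735e+02]
```

View pics/s10.png

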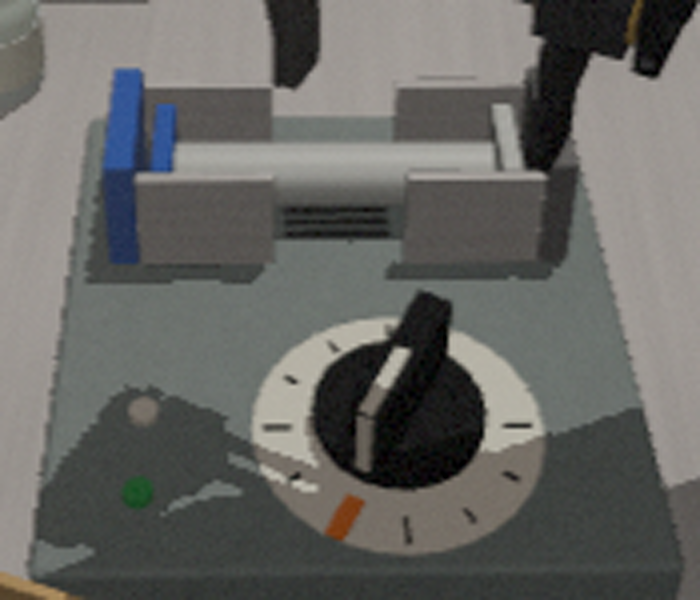

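View pics/w10c.png

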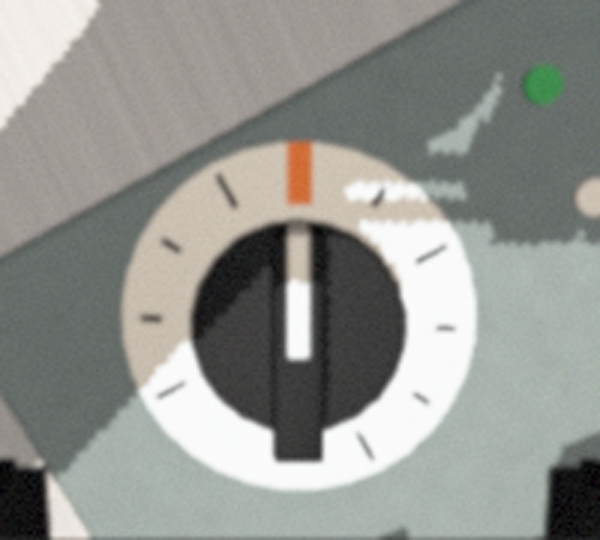

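The white line (crop column 298) points at the orange mark (column 300), less than 1° off. The pipe is still seated. I'll check the carton and jar in the top view, then hand in.

Run:
```python
from bench import r
from h import *
a=r.camera('top');t0=cv2.imread('pics/top0.png')
d=cv2.absdiff(a,t0)[95:180,270:400].max(2);print('changed px near jar/carton',(d>40).sum())
st=r.read_state();print(st['time'],np.abs(st['joint_vel']).max(),st['ft_force'])
r.close_job()
```

```text
changed px near jar/carton 0
27.525 0.003284028855705951 [-0.04773973 -0.12035227 -0.02581946]
the job is handed in; nothing more can be done
```

The job is done and handed in at 27.5 s of the 72 s allowed; it reports no verdict.

**Pipe:** I pulled it out by its blue end and set it on the table. I then regripped it near the middle, turned it and lowered it into the cradle until contact at about 10 N, and let go. The wrist and side views show it level on the cradle floor. The blue flange face measured about 1 to 2 mm from its place.

**Dial:** I turned it about 78° clockwise. In the wrist view the white line points at the orange mark, less than 1° off.

**Carton and jar:** The top view shows no pixel change around either of them since the start.

**Robot:** The arm was at rest in free air at hand-in, with force on the tool near zero.

**Disagreements between measurements:**
- The cradle axis read about 2 mm apart between the top and wrist cameras.
- The dial plate centre read up to 6 mm apart between views, so I used the inner end of the white line and the cradle geometry instead.
- The final grip held the bar centred, and no check failed.

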